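# Put the test station back in order

### The arm

A 6-joint arm with a two-finger parallel gripper is mounted at the origin on a cart in front of the work surface, level with it; the furniture and walls round the work are solid. World frame = base frame: x ahead of the robot, y to its left, z up, the work surface at z = 0. Lengths are in mm, angles in degrees, forces in N, time in s.
With the tool pointing down it reaches from about 300 to 850 mm from the base axis. Payload 4.2 kg.
Tool frame: the origin (TCP) lies between the finger pads, 19 mm behind the fingertips; this is the grasp point; z points along the fingers, y is the line along which they close (so a half turn about z gives the same grasp; the last joint's range is limited). The gripper opens to 91 mm and grips with 3 to 60 N. Pads are 32 mm wide; open, the fingers measure 118 mm over their backs; the gripper's body (76 mm by 178 mm) begins 60 mm behind the grasp point.
Start: joints at [74.198, 18.312, 89.639, -0, 72.044, -1.146], TCP at [145.487, 556.304, 232.776] pointing down, gripper open.
Joint ranges: [-177.97, 177.97], [-48.28, 115.42], [12.27, 149.76], [-77.06, 257.06], [2.81, 150.46], [-146.56, 146.56]. Speed limits (degrees/s): [147.25, 147.25, 180, 180, 180, 180].

### API

Orientations are given as [roll, pitch, yaw] about the fixed x, y, z axes, in that order (R = Rz(yaw) Ry(pitch) Rx(roll)).
In Python, from workcell import env gives the robot as it stands.
- The arm moves only by the shell command python3 -m jog 'ROWS' [FORCE]. ROWS is a JSON object of lists of equal length, an entry for each row: "jaw": the finger opening in mm, from 0 to 91.2; "slide": the shift along the tool's x, y, z in units of 30 mm (1.0 is 30 mm), a list of three; "spin": the turn about the tool's z in units of 8 degrees (1.0 is 8 degrees). In form: {"jaw": [jaw, ...], "slide": [[dx, dy, dz], ...], "spin": [spin, ...]}. A call has 1 to 10 rows; each row shifts and turns the commanded pose from where the row before left it, along the tool's axes as they then stand; what a row does not reach is not made up. A row lasts 1/10 s, in which the tool goes at most 50 mm and 8.59 degrees, less where a joint would pass 70% of its speed; a pose out of reach is approached as far as the arm can. A call is refused whole if a number of a shift passes 1 or a number of a turn 1, either way. A call with a gripper value outside its range is refused whole. The fingers move at their own pace and stop on an object; FORCE is the grip in N (left out, the last holds). Time passes only in rows, so rows that do not move let the fingers close. It gives the time, the measured TCP pose, the force, the opening and the grip force at its end, in the units of the state.
- env.state(): the state, without advancing time (a new reading comes with each control period).
- env.grab_frame(name): name is "scene" or "top"; returns the picture (384x512x3 uint8, red, green, blue); there is no depth.
- env.camera_model(name): a dict with "fx", "fy", "cx", "cy" (pixels), "D" ([k1, k2, p1, p2, k3] as OpenCV has them; the pictures are not rectified), "camera_from_world" (4x4, takes a point from world to camera coordinates). Camera axes: x right, y up, looking along -z (the intrinsics and any distortion apply to the point x, -y, -z); pixel columns grow to the right and rows downward; lengths in mm; the calibration is good to about 2 mm. A picture is of the moment at which its call begins. camera_model takes no time and is no camera call.
- env.job_done(): hands the job in; it is judged then, once.
The state is a dict: "time_s": time; "qpos": joint angles; "qvel": joint speeds; "effort": joint torques, N m; "ee_pos": TCP position; "ee_rot": TCP orientation; "force": force on the tool from outside, world axes, zero at the start; "torque": the same for the moment, N m; "gripper_width": finger opening in mm; "gripper_force": force on a finger pad.
Only numpy, scipy, OpenCV 4.12 (cv2) and the standard library are available. Lean on these libraries where they do the work, as an engineer would, in place of code of your own. Each camera call takes 0.05 s, during which the arm holds its last target. There are 200 camera calls.

### The job

The things of the urine test station stand on the wrong plates: put the yellow-lidded sample cup on the large round plate, the tall white strip vial on the small round plate, the flat white timer on the square plate, and the blue-and-white brick-shaped carton on the oblong plate, lying lengthwise along it. Each ends alone and centred on its own grey plate, right way up; a thing that is already on its plate can stay there. Use the empty cork mat as the free spot for the swaps and never tip anything over.

Things in the scene. Friction and masses are not known exactly. Their poses are not given: they have to be found in the camera images.
- sample_cup: Round sample cup with a screw lid, 67 mm tall, body 60 mm across, lid 65 mm across. Origin: centre of the underside; z up. Grasp round the body, about 38 mm above the underside. (Two more cups far back on the left are not meant.)
- carton: Closed blue-and-white box of cardboard that stands on a plate (not the flat or the tiny carton beside), 45 mm (its x) by 75 mm (its y) by 40 mm high. Origin: centre of the underside; z up. Grasp across the 45 mm.
- timer: Flat, nearly square timer with a display on top, 66 mm (its x) by 62 mm (its y) by 19 mm high. Origin: centre of the underside; z up. Any quarter turn on its plate will do. Grasp across the 62 mm, fingertips just above the plate.
- strip_vial: Tall round white vial, 106 mm high, body about 41 mm across, with a closed flip cap (43 mm across, small hinge tab that reaches 25 mm from the axis towards its +x). Origin: centre of the underside; z up. Grasp the body along its y axis, about 72 mm above the underside.
- large_round_plate: Round plate, 110 mm across, 5 mm thick, mid-grey plastic with a thin dark border line, lying flat and fixed to the worktop. Origin: centre of the underside; z up.
- small_round_plate: Round plate, 80 mm across, 5 mm thick, mid-grey plastic with a thin dark border line, lying flat and fixed to the worktop. Origin: centre of the underside; z up.
- square_plate: Square plate, 90 mm by 90 mm, 5 mm thick, mid-grey plastic with a thin dark border line, lying flat and fixed to the worktop. Origin: centre of the underside; z up.
- oblong_plate: Oblong plate, 72 mm (its x) by 120 mm (its y), 5 mm thick, mid-grey plastic with a thin dark border line, lying flat and fixed to the worktop. Origin: centre of the underside; z up.
- cork_mat: Square brown cork mat, 100 mm by 100 mm, 5 mm thick, fixed to the worktop, empty at the start: the free spot. Origin: centre of the underside; z up.
- microscope_front (a point): Front of the tall microscope that stands straight ahead, a point at z = 0 on its centre line; it fills y = -0.12 to 0.08 beyond this x, some 0.4 m high. Four of the five plates and mat lie to its left and one to its right: to cross, pass in front with the TCP at x = 0.37 or less. Other objects round the plates are fixed, under 0.12 m high, save the analyser on the right beyond x = 0.62.
Things that resemble listed ones, but are neither listed nor needed, are in the scene too. What is shaped like the sample_cup but green, pink or red is not meant.

How it is judged:
By the outcome, as a careful person would: the job done as asked, in the order asked, and still so for the second after the job is handed in, with the robot touching nothing.
It also fails if it takes over 136 s, if anything falls off the work surface, if the arm or the gripper's body presses on something with over 40 N, if the wrist force passes 120 N, or if a joint passes its speed limit or range.

## Working session

There is one attempt and no reset: what is moved stays moved. The work goes in short steps, Python scripts to look and compute and a shell command to move; the robot and the scene stay as the last step left them, time stands still between calls to the robot, and variables do not carry over. Pictures are saved under pics/ and viewed, at most 14 in all, crops included, and the job is handed in when it is done.

```bash
ls; mkdir -p pics; python3 - <<'E'
from workcell import env
import cv2,json
s=env.state();print({k:s[k] for k in('time_s','ee_pos','ee_rot','gripper_width','force')})
for n in("scene","top"):
    im=env.grab_frame(n);cv2.imwrite(f'pics/{n}0.png',im[:,:,::-1])
    c=env.camera_model(n);print(n,c)
E
```

```text
pics
{'time_s': 0.0, 'ee_pos': array([145.33022359, 555.83378557, 231.9076826 ]), 'ee_rot': array([-1.79896036e+02, -4.26865583e-03,  1.65345989e+02]), 'gripper_width': 91.30576927330942, 'force': array([-0.05314263,  0.65195605, -0.56073498])}
scene {'fx': 347.1769689214049, 'fy': 347.1769689214049, 'cx': 255.96347484663642, 'cy': 193.39778731288808, 'D': array([-0.04490829,  0.        ,  0.        ,  0.        ,  0.        ]), 'camera_from_world': array([[-8.97583898e-01, -4.40554095e-01,  1.59760683e-02,
         5.59551264e+02],
       [ 2.95142818e-01, -5.73614089e-01,  7.64105748e-01,
        -2.50684700e+02],
       [-3.27465818e-01,  6.90564238e-01,  6.44893147e-01,
        -9.04178649e+02],
       [ 0.00000000e+00,  0.00000000e+00,  0.00000000e+00,
         1.00000000e+00]])}
top {'fx': 462.963494113371, 'fy': 462.963494113371, 'cx': 258.75685399396036, 'cy': 191.27832976718437, 'D': array([-0.16567103,  0.        ,  0.        ,  0.        ,  0.        ]), 'camera_from_world': array([[ 8.19543493e-03, -9.99770435e-01, -1.97967707e-02,
        -3.30422005e+00],
       [ 9.97964184e-01,  6.92522990e-03,  6.33997556e-02,
        -6.06939113e+02],
       [-6.32481041e-02, -2.02760567e-02,  9.97791841e-01,
        -1.59073134e+03],
       [ 0.00000000e+00,  0.00000000e+00,  0.00000000e+00,
         1.00000000e+00]])}
```

View pics/scene0.png

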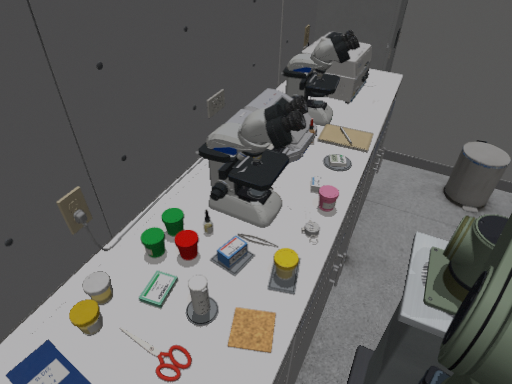

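View pics/top0.png

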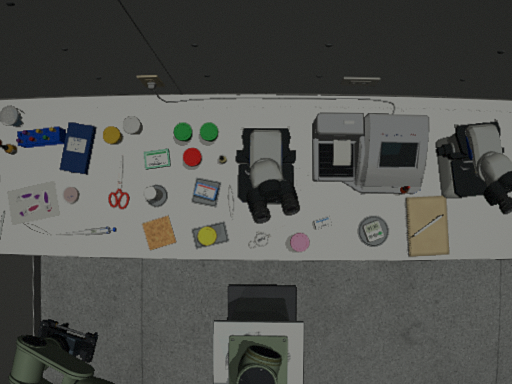

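```bash
cat > h.py <<'E'
import numpy as np,cv2
from workcell import env
M={n:env.camera_model(n) for n in("scene","top")}
def K(n): c=M[n];return np.array([[c['fx'],0,c['cx']],[0,c['fy'],c['cy']],[0,0,1]])
F=np.diag([1,-1,-1.])
def pose(n): T=np.array(M[n]['camera_from_world']);return F@T[:3,:3],F@T[:3,3]
def ray(n,uv):
    R,t=pose(n);p=cv2.undistortPoints(np.array(uv,float).reshape(-1,1,2),K(n),M[n]['D']).reshape(-1,2)
    return -R.T@t,np.c_[p,np.ones(len(p))]@R
def onz(n,uv,z):
    o,d=ray(n,uv);return o+d*((z-o[2])/d[:,2])[:,None]
def proj(n,P):
    R,t=pose(n);return cv2.projectPoints(np.array(P,float).reshape(-1,1,3),cv2.Rodrigues(R)[0],t,K(n),M[n]['D'])[0].reshape(-1,2)
def tri(a,b): # midpoint of top ray a and scene ray b
    o1,d1=ray("top",[a]);o2,d2=ray("scene",[b]);d1=d1[0]/np.linalg.norm(d1);d2=d2[0]/np.linalg.norm(d2)
    s=np.linalg.lstsq(np.c_[d1,-d2],o2-o1,rcond=None)[0];p,q=o1+s[0]*d1,o2+s[1]*d2
    return (p+q)/2,np.linalg.norm(p-q)
def grab(n,tag):
    im=env.grab_frame(n)[:,:,::-1].copy();cv2.imwrite(f'pics/{n}{tag}.png',im);return im
def crop(im,x0,y0,x1,y1,s): return cv2.resize(im[y0:y1,x0:x1],None,fx=s,fy=s,interpolation=cv2.INTER_CUBIC)
E
python3 - <<'E'
from h import *
t=cv2.imread('pics/top0.png');s=cv2.imread('pics/scene0.png')
a=crop(t,130,140,250,255,5);b=crop(t,350,205,400,255,5)
c=np.zeros((575,850,3),np.uint8);c[:575,:600]=a;c[:250,600:850]=b
cv2.imwrite('pics/tc.png',c[:, :800])
a=crop(s,180,225,310,355,4.5);b=crop(s,310,140,365,175,4)
c=np.zeros((590,800,3),np.uint8);c[:a.shape[0],:a.shape[1]]=a[:590];c[:b.shape[0],a.shape[1]:a.shape[1]+b.shape[1]]=b[:,:800-a.shape[1]]
cv2.imwrite('pics/sc.png',c)
E
```

```text
(no output)
```

View pics/tc.png

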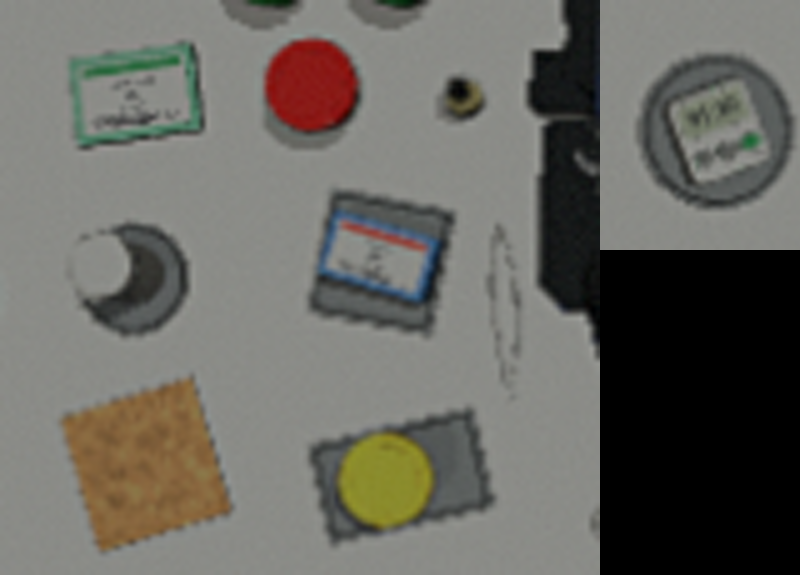

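View pics/sc.png

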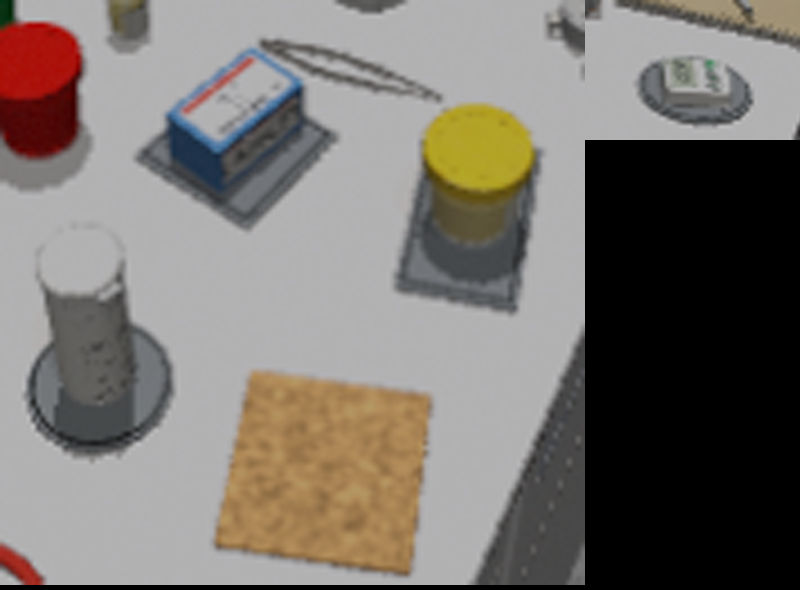

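```bash
cat > m.py <<'E'
from h import *
def comp(mask,seed):
    n,l,st,c=cv2.connectedComponentsWithStats(mask.astype(np.uint8),connectivity=8)
    ys,xs=np.nonzero(l);i=np.argmin((xs-seed[0])**2+(ys-seed[1])**2);return (l==l[ys[i],xs[i]]).astype(np.uint8)
def edge(mask): # contour drawn half a pixel outwards by upscaling
    m=cv2.resize(mask*255,None,fx=4,fy=4,interpolation=cv2.INTER_LINEAR)>127
    c=max(cv2.findContours(m.astype(np.uint8),cv2.RETR_EXTERNAL,cv2.CHAIN_APPROX_NONE)[0],key=cv2.contourArea)
    return (c.reshape(-1,2)+.5)/4-.5
def rect(n,e,z):
    r=cv2.minAreaRect(onz(n,e,z)[:,:2].astype(np.float32));b=cv2.boxPoints(r)
    v=b[1]-b[0];w=b[2]-b[1]; L=v if np.hypot(*v)>np.hypot(*w) else w
    return np.r_[r[0],sorted(r[1]),np.degrees(np.arctan2(L[1],L[0]))%180]  # x y short long yaw_of_long
def circ(n,e,z,it=4):
    P=onz(n,e,z)[:,:2]
    for _ in range(it):
        A=np.c_[2*P,np.ones(len(P))];s=np.linalg.lstsq(A,(P**2).sum(1),rcond=None)[0]
        r=np.sqrt(s[2]+s[0]**2+s[1]**2);d=abs(np.hypot(*(P-s[:2]).T)-r);P=P[d<max(2.,np.percentile(d,85))]
    return np.r_[s[:2],2*r,len(P)]
def masks(im):
    h=cv2.cvtColor(im,cv2.COLOR_BGR2HSV).astype(int);g=cv2.cvtColor(im,cv2.COLOR_BGR2GRAY).astype(int);return h[...,0],h[...,1],h[...,2],g
E
python3 - <<'E'
from m import *
np.set_printoptions(precision=1,suppress=True)
t=cv2.imread('pics/top0.png');s=cv2.imread('pics/scene0.png')
seeds={'square':((206,192),(232,252)),'oblong':((215,236),(286,275)),'small':((163,200),(205,310)),'large':((373,231),(338,162)),'mat':((159,233),(252,328))}
for n,im in(('top',t),('scene',s)):
    H,S,V,g=masks(im);bg=np.median(g[150:250,130:230]) if n=='top' else np.median(g[260:300,245:265]);print(n,'bg',bg)
    for k,v in seeds.items():
        m=comp((g<bg-22)|(S>90),v[n=='scene']);e=edge(m);print(k,m.sum(),'rect',rect(n,e,5),'circ',circ(n,e,5))
    y=comp((H>20)&(H<35)&(S>150),(207,236) if n=='top' else (286,262));e=edge(y)
    print('lid',y.sum(),circ(n,e,72),'ell',cv2.fitEllipse(e.astype(np.float32)))
E
```

```text
top bg 138.0
square 2 rect [607.5 192.9   2.6   6.2  90.4] circ [607.5 192.9   4.7  16. ]
oblong 706 rect [453.4 172.1  76.7 122.8 103.7] circ [454.1 172.1 123.3 230. ]
small 308 rect [589.5 363.2  76.7  84.4 158.1] circ [590.8 365.5  80.6 227. ]
large 47 rect [ 481.8 -398.5   21.7   41.2  110.3] circ [ 483.9 -397.2   35.9   77. ]
mat 790 rect [459.3 353.9 102.4 104.2 108.5] circ [459.  353.5 107.1 238. ]
lid 265 [453.4 174.1  61.2 220. ] ell ((206.7076873779297, 235.5597686767578), (18.016035079956055, 18.323022842407227), 32.85866165161133)
scene bg 177.0
square 1027 rect [586.7 159.7 123.8 168.9  74.6] circ [578.9 166.8 155.6 414. ]
oblong 1168 rect [458.4 161.7  77.6 153.7 104. ] circ [459.2 165.8 143.8 283. ]
small 970 rect [599.6 354.4  82.1 123.8 124.7] circ [598.1 359.1 101.4 284. ]
large 348 rect [ 471.6 -396.5  113.4  118.2  117.8] circ [ 472.3 -397.   113.2  199. ]
mat 1746 rect [458.6 356.5 102.2 104.3 108.4] circ [458.1 357.3 107.1 352. ]
lid 415 [451.4 180.6  65.9 227. ] ell ((285.7635192871094, 258.96319580078125), (21.252351760864258, 24.393653869628906), 101.11885070800781)
```

```bash
python3 - <<'E'
from m import *
np.set_printoptions(precision=1,suppress=True)
t=cv2.imread('pics/top0.png');s=cv2.imread('pics/scene0.png')
H,S,V,g=masks(t);H2,S2,V2,g2=masks(s)
m=comp((g<116)|(S>90),(206,203));e=edge(m);print('square top',m.sum(),rect('top',e,5))
m=comp((g<116)|(S>90),(359,231));e=edge(m);print('large top',m.sum(),circ('top',e,5))
m=comp((g2<155)|(S2>90),(338,168));e=edge(m);print('large sc',m.sum(),circ('scene',e,5))
# timer: bright face in the plate
for n,gg,c,th in(('top',g,(373,231),112),('scene',g2,(336,160),160)):
    P=proj(n,[[478,-397,24]])[0];print(n,'expect',P)
    yy,xx=np.mgrid[:384,:512];R=13 if n=='top' else 10
    w=(np.hypot(xx-c[0],yy-c[1])<R)&(gg>th)
    m=cv2.morphologyEx(w.astype(np.uint8),cv2.MORPH_CLOSE,np.ones((5,5)));m=comp(m,c);e=edge(m);print('timer',n,m.sum(),rect(n,e,24))
    print(gg[int(c[1])-9:int(c[1])+10:1,int(c[0])-16:int(c[0])+17:2] if n=='top' else '')
# carton: coloured / blue parts
for n,h,ss,c in(('top',H,S,(206,190)),('scene',H2,S2,(232,250))):
    w=((h>95)&(h<125)&(ss>70));w[:, :c[0]-25]=0;w[:,c[0]+25:]=0;w[:c[1]-22]=0;w[c[1]+22:]=0
    e=edge(w.astype(np.uint8));print('carton',n,w.sum(),rect(n,e,45))
# vial cap
yy,xx=np.mgrid[:384,:512]
w=(g>150)&(np.hypot(xx-150,yy-193)<14);e=edge(comp(w,(150,193)));print('vial cap top',w.sum(),circ('top',e,111))
print(g[184:206,140:172:2])
E
```

```text
square top 529 [604.  188.9  94.7  94.8 169.3]
large top 555 [ 471.3 -400.2  110.5  363. ]
large sc 348 [ 472.3 -397.   113.2  199. ]
top expect [373.1 229. ]
timer top 269 [ 471.7 -398.7   59.7   61.2   20.9]
[[139 130  71  79  96  93  72  78 112 132 130 101  92  86  89 140 139]
 [141 110  63  92  83  73  91 120 136 123 121 121  91  92  63 132 139]
 [140  92  64  84  68 104 123 129 125  93 118 129  91  92  67 125 140]
 [138  83  73  61 109 127 126 121  97  85  98 128  89  94  75 102 139]
 [141  78  85  65 135 123 119 116 100  76  93 127  95  93  87  87 141]
 [141  64  92  63 128 106  89 101 114  86 111 125 100  93  92  83 140]
 [125  61  94  57 129  95  69  83 105 111 119 131 119  92  92  66 129]
 [111  64  95  58 132 111  74  91 111 117 115 138 125  92  92  60 130]
 [108  66  95  60 132 118 104 110 124 134 131 141 129  91  93  70 131]
 [109  66  98  63 114 118 115 126 137 139 140 104 122  93  93  71 132]
 [109  60  97  84  80 128 112 137 141 141 134  80 100 100  92  64 133]
 [116  57  93  93  55 139 130 140 135 119 104  77 102 116  91  71 137]
 [134  58  94  94  49 142 141 126  99 
[... 370 characters left out ...]
  91  78 136 138]
 [139 141  78  67  97  47 142 141 129  89  88  93  91  73  97 141 139]]
scene expect [336.2 157.6]
timer scene 123 [ 478.1 -406.4   63.1   79.9  117.6]

carton top 99 [605.6 184.   49.1  81.9  74.6]
carton scene 221 [600.9 198.8  64.9  99.5  79.7]Traceback (most recent call last):
  File "<stdin>", line 21, in <module>
  File "m.py", line 4, in comp
    ys,xs=np.nonzero(l);i=np.argmin((xs-seed[0])**2+(ys-seed[1])**2);return (l==l[ys[i],xs[i]]).astype(np.uint8)
                          ~~~~~~~~~^^^^^^^^^^^^^^^^^^^^^^^^^^^^^^^^^
    return _wrapfunc(a, 'argmin', axis=axis, out=out, **kwds)
    return bound(*args, **kwds)
ValueError: attempt to get argmin of an empty sequence
```

```bash
python3 - <<'E'
from m import *
np.set_printoptions(precision=1,suppress=True)
u=lambda p,s,x0,y0:[(p[0]+.5)/s-.5+x0,(p[1]+.5)/s-.5+y0]
T=lambda p:u(p,5,130,140); T2=lambda p:u((p[0]-600,p[1]),5,350,205)
S=lambda p:u(p,4.5,180,225); S2=lambda p:u((p[0]-585,p[1]),4,310,140)
def do(name,a,b):
    r=[tri(x,y) for x,y in zip(a,b)];P=np.array([q[0] for q in r]);print(name,P.tolist() if 0 else '\n',P,'gap',np.array([q[1] for q in r]),'mean',P.mean(0));
do('carton TL TR BR BL',[T(p) for p in((340,210),(440,237),(420,303),(320,273))],[S(p) for p in((243,50),(303,83),(225,145),(168,117))])
do('square L,front,R',[T(p) for p in((333,190),(310,310),(432,333),(455,212))][1:],[S(p) for p in((137,155),(247,228),(337,135))])
do('oblong',[T(p) for p in((312,445),(333,543),(492,502),(472,409))][1:3],[S(p) for p in((395,290),(517,310))])
do('mat',[T(p) for p in((63,416),(194,378),(231,511),(101,552))],[S(p) for p in((216,547),(252,372),(431,397),(408,573))])
do('lid',[T((386,480))],[S((478,148))])
do('cap',[T((103,266))],[S((80,262))])
do('timer',[T2(p) for p in((722,130),)],[S2((698,78))])
do('smallpl',[T((135,279))],[S((101,387))])
do('largepl',[T2((716,131))],[S2((696,90))])
print('plates on z5', onz('top',[T((135,279)),T2((716,131))],5))
E
```

```text
carton TL TR BR BL 
 [[615.1 196.3  96.7]
 [604.2 138.9  16.1]
 [596.8 172.3 -12.2]
 [607.  228.7  68.9]] gap [38.4 36.1 45.9 32.8] mean [605.8 184.   42.4]
square L,front,R 
 [[597.3 246.1  58.6]
 [580.1 172.7 -88. ]
 [606.5 128.8 -39.9]] gap [67.9 50.7 77.1] mean [594.7 182.5 -23.1]
oblong 
 [[ 438.8  231.6    9.9]
 [ 430.   121.  -147.7]] gap [69.6  0.3] mean [434.4 176.3 -68.9]
mat 
 [[491.8 416.2  -2.1]
 [521.2 321.5   0.1]
 [427.2 292.8   2.5]
 [397.4 386.5   2.3]] gap [2.1 0.6 0.3 1.4] mean [459.4 354.3   0.7]
lid 
 [[453.3 174.3  68.8]] gap [0.8] mean [453.3 174.3  68.8]
cap 
 [[594.4 362.  105.8]] gap [1.1] mean [594.4 362.  105.8]
timer 
 [[ 472.  -402.1   15.8]] gap [1.] mean [ 472.  -402.1   15.8]
smallpl 
 [[591.  365.9  -1.7]] gap [0.] mean [591.  365.9  -1.7]
largepl 
 [[ 471.2 -400.8    2.9]] gap [0.6] mean [ 471.2 -400.8    2.9]
plates on z5 [[ 590.7  364.3    5. ]
 [ 471.5 -400.2    5. ]]
```

```bash
cat > go.py <<'E'
import sys,numpy as np
from workcell import env
s=env.state();p=np.array(s['ee_pos']);yaw=s['ee_rot'][2]
a=sys.argv[1:];t=np.array([float(v) for v in a[:3]]);ty=float(a[3]) if len(a)>3 else yaw
print('t %.1f pos'%s['time_s'],p.round(1),'rot',np.round(s['ee_rot'],2),'w %.1f'%s['gripper_width'],'gf %.1f'%s['gripper_force'],'F',np.round(s['force'],1))
c,q=np.cos(np.radians(yaw)),np.sin(np.radians(yaw));d=(t-p)/30
print('units dx %.3f dy %.3f dz %.3f'%(c*d[0]+q*d[1],q*d[0]-c*d[1],-d[2]),'spin %.3f'%(-((ty-yaw+90)%180-90)/8))
E
python3 - <<'E'
from m import *
np.set_printoptions(precision=1,suppress=True)
u=lambda p,s,x0,y0:[(p[0]+.5)/s-.5+x0,(p[1]+.5)/s-.5+y0]
T=lambda p:u(p,5,130,140);S=lambda p:u(p,4.5,180,225)
for n,a,b in(('carton',((340,210),(440,237),(420,303),(320,273)),((168,117),(243,50),(303,83),(225,145))),('square',((333,190),(310,310),(432,333)),((137,155),(247,228),(337,135))),('oblong',((312,445),(333,543)),((395,290),(517,310)))):
    r=[tri(T(x),S(y)) for x,y in zip(a,b)];P=np.array([q[0] for q in r]);print(n,P.tolist() and P,'gap',np.array([q[1] for q in r]),'sides',np.linalg.norm(np.diff(P,axis=0),axis=1),'yaws',[np.degrees(np.arctan2(*(v[1::-1])))%180 for v in np.diff(P,axis=0)])
    print(' diag centre',(P[0]+P[2])/2 if len(P)>2 else P.mean(0), 'top-only', rect('top',np.array([T(x) for x in a]),45 if n=='carton' else 5))
E
python3 go.py 453.3 174.3 150
```

```text
carton [[637.8 212.8  38.1]
 [621.6 143.9  38.6]
 [574.4 155.9  43.9]
 [592.6 223.9  48.9]] gap [0.1 4.5 1.7 1.8] sides [70.8 48.9 70.6] yaws [np.float64(76.77234238459764), np.float64(165.72896647700074), np.float64(75.02331416474225)]
 diag centre [606.1 184.4  41. ] top-only [606.4 183.6  47.3  72.4  73.9]
square [[655.3 223.5   4.1]
 [570.  238.9   0.8]
 [554.  151.6   1.5]] gap [0.9 0.2 0.8] sides [86.7 88.7] yaws [np.float64(169.82168285459247), np.float64(79.63197005399152)]
 diag centre [604.6 187.6   2.8] top-only [586.6 212.3  61.6 123.5  35.5]
oblong [[474.4 236.5  -2.5]
 [405.8 220.    1.5]] gap [0.3 0.3] sides [70.7] yaws [np.float64(13.452611354927285)]
 diag centre [440.1 228.3  -0.5] top-only [440.4 227.4   0.   70.4  12.9]
t 0.1 pos [145.4 555.9 232. ] rot [-179.91   -0.    165.34] w 91.4 gf 0.0 F [-0.2 -0.9 -0.2]
units dx -13.148 dy -9.709 dz 2.734 spin -0.000
```

```bash
python3 -m jog '{"jaw":[91,91,91,91,91,91,91,91,91,91],"slide":[[-0.94,-0.69,0.1],[-0.94,-0.69,0.1],[-0.94,-0.69,0.1],[-0.94,-0.69,0.1],[-0.94,-0.69,0.1],[-0.94,-0.69,0.1],[-0.94,-0.69,0.1],[-0.94,-0.69,0.1],[-0.94,-0.69,0.1],[-0.94,-0.69,0.1]],"spin":[0,0,0,0,0,0,0,0,0,0]}' 15 && python3 -m jog '{"jaw":[91,91,91,91,91,91],"slide":[[-0.94,-0.7,0.4],[-0.94,-0.7,0.4],[-0.94,-0.7,0.4],[-0.94,-0.7,0.4],[0,0,0],[0,0,0]],"spin":[0,0,0,0,0,0]}'; python3 go.py 453.3 174.3 43
```

```text
time_s: 1.1
ee_pos: [366.4, 283.3, 202.4]
ee_rot: [-180.0, -0.0, 165.4]
force: [0.2, 0.4, 0.4]
gripper_width: 91.1
gripper_force: 0.0
time_s: 1.7
ee_pos: [453.6, 174.5, 154.2]
ee_rot: [-180.0, -0.1, 165.2]
force: [-0.8, 1.0, -0.2]
gripper_width: 91.0
gripper_force: 0.0
t 1.7 pos [453.6 174.5 154.2] rot [-1.7997e+02 -9.0000e-02  1.6523e+02] w 91.0 gf 0.0 F [-0.8  1.  -0.2]
units dx 0.008 dy -0.008 dz 3.708 spin -0.000
```

```bash
python3 -m jog '{"jaw":[91,91,91,91,91,91,91],"slide":[[0,0,0.8],[0,0,0.8],[0,0,0.7],[0,0,0.6],[0,0,0.5],[0,0,0.3],[0,0,0]],"spin":[0,0,0,0,0,0,0]}' && python3 -m jog '{"jaw":[75,65,58,55,55,55,55,55,55,55],"slide":[[0,0,0],[0,0,0],[0,0,0],[0,0,0],[0,0,0],[0,0,0],[0,0,0],[0,0,0],[0,0,0],[0,0,0]],"spin":[0,0,0,0,0,0,0,0,0,0]}' 15; python3 go.py 459 354.5 43
```

```text
time_s: 2.4
ee_pos: [452.8, 175.5, 43.2]
ee_rot: [-180.0, -0.1, 165.4]
force: [-0.3, -0.2, 0.8]
gripper_width: 91.0
gripper_force: 0.0
time_s: 3.4
ee_pos: [454.1, 174.9, 44.2]
ee_rot: [180.0, 0.0, 165.3]
force: [-0.4, -0.4, 5.9]
gripper_width: 59.7
gripper_force: 15.0
t 3.4 pos [454.1 174.9  44.2] rot [1.7998e+02 3.0000e-02 1.6534e+02] w 59.7 gf 15.0 F [-0.4 -0.4  5.9]
units dx 1.356 dy 5.833 dz 0.039 spin -0.000
```

```bash
python3 -m jog '{"jaw":[55,55,55,55,55,55,55,55,55,55],"slide":[[0,0,-0.3],[0,0,-0.5],[0,0,-0.6],[0,0,-0.4],[0.1,0.4,0],[0.2,0.7,0],[0.2,0.8,0],[0.2,0.9,0],[0.2,0.9,0],[0.2,0.9,0]],"spin":[0,0,0,0,0,0,0,0,0,0]}' && python3 -m jog '{"jaw":[55,55,55,55],"slide":[[0.2,0.7,0],[0.05,0.4,0],[0,0.13,0],[0,0,0]],"spin":[0,0,0,0]}'; python3 go.py 459 354.5 43.5
```

```text
time_s: 4.4
ee_pos: [456.1, 318.4, 96.8]
ee_rot: [-180.0, -0.1, 165.4]
force: [0.4, -0.0, -0.7]
gripper_width: 60.0
gripper_force: 15.0
time_s: 4.8
ee_pos: [458.7, 354.3, 97.2]
ee_rot: [-180.0, -0.0, 165.4]
force: [-0.1, 0.3, -0.1]
gripper_width: 59.8
gripper_force: 15.0
t 4.8 pos [458.7 354.3  97.2] rot [-1.7995e+02 -3.0000e-02  1.6537e+02] w 59.8 gf 15.0 F [-0.1  0.3 -0.1]
units dx -0.008 dy 0.008 dz 1.791 spin -0.000
```

```bash
python3 -m jog '{"jaw":[55,55,55,55,55,65,80,91,91],"slide":[[0,0,0.6],[0,0,0.6],[0,0,0.4],[0,0,0.18],[0,0,0],[0,0,0],[0,0,0],[0,0,0],[0,0,0]],"spin":[0,0,0,0,0,0,0,0,0]}' && python3 -m jog '{"jaw":[91,91,91,91,91,91],"slide":[[0,0,-0.4],[0,0,-0.8],[0,0,-0.9],[0,0,-0.9],[0,0,-0.6],[0,0,0]],"spin":[0,0,0,0,0,0]}'; python3 go.py 606 184 150 75
```

```text
time_s: 5.7
ee_pos: [459.0, 354.5, 44.6]
ee_rot: [180.0, 0.0, 165.3]
force: [1.4, -1.2, -0.4]
gripper_width: 86.6
gripper_force: 0.0
time_s: 6.3
ee_pos: [460.4, 355.5, 156.1]
ee_rot: [179.7, 0.3, 165.4]
force: [0.7, 0.6, 1.1]
gripper_width: 90.8
gripper_force: 0.0
t 6.3 pos [460.4 355.5 156.1] rot [179.67   0.26 165.35] w 90.8 gf 0.0 F [0.7 0.6 1.1]
units dx -6.141 dy -4.305 dz 0.204 spin -11.206
```

```bash
python3 -m jog '{"jaw":[91,91,91,91,91,91,91,91,91],"slide":[[-0.4,-0.3,0],[-0.8,-0.56,0],[-0.9,-0.63,0],[-0.9,-0.63,0],[-0.9,-0.63,0],[-0.9,-0.63,0],[-0.8,-0.56,0],[-0.4,-0.28,0],[-0.14,-0.08,0]],"spin":[0,0,0,0,0,0,0,0,0]}' && python3 -m jog '{"jaw":[91,91,91,91,91,91,91,91,91,91],"slide":[[0,0,0],[0,0,0],[0,0,0],[0,0,0],[0,0,0],[0,0,0],[0,0,0],[0,0,0],[0,0,0],[0,0,0]],"spin":[1,1,1,1,1,1,1,1,1,1]}'  && python3 -m jog '{"jaw":[91,91,91],"slide":[[0,0,0],[0,0,0],[0,0,0]],"spin":[1,0.29,0]}'; python3 go.py 606 184 30 75
```

```text
time_s: 7.2
ee_pos: [604.7, 181.1, 151.0]
ee_rot: [-179.9, -0.1, 165.2]
force: [-1.4, 0.2, -0.4]
gripper_width: 91.0
gripper_force: 0.0
time_s: 8.2
ee_pos: [603.3, 183.9, 151.8]
ee_rot: [-179.9, 0.0, 85.1]
force: [0.5, -0.2, -0.5]
gripper_width: 91.0
gripper_force: 0.0
time_s: 8.5
ee_pos: [603.5, 183.7, 151.9]
ee_rot: [-179.9, 0.0, 75.1]
force: [-0.2, 0.0, -0.5]
gripper_width: 90.9
gripper_force: 0.0
t 8.5 pos [603.5 183.7 151.9] rot [-1.7992e+02  2.0000e-02  7.5100e+01] w 90.9 gf 0.0 F [-0.2  0.  -0.5]
units dx 0.031 dy 0.079 dz 4.062 spin 0.013
```

```bash
python3 -m jog '{"jaw":[91,91,91,91,91,91,91],"slide":[[0,0.08,0.8],[0,0,0.9],[0,0,0.8],[0,0,0.7],[0,0,0.56],[0,0,0.3],[0,0,0]],"spin":[0,0,0,0,0,0,0]}' && python3 -m jog '{"jaw":[75,60,50,42,40,40,40,40,40,40],"slide":[[0,0,0],[0,0,0],[0,0,0],[0,0,0],[0,0,0],[0,0,0],[0,0,0],[0,0,0],[0,0,0],[0,0,0]],"spin":[0,0,0,0,0,0,0,0,0,0]}' 15; python3 go.py 453.4 172.1 30 103.6
```

```text
time_s: 9.2
ee_pos: [605.6, 182.5, 29.2]
ee_rot: [-179.8, 0.1, 75.1]
force: [-0.8, 0.5, 0.5]
gripper_width: 91.1
gripper_force: 0.0
time_s: 10.2
ee_pos: [606.8, 182.3, 30.7]
ee_rot: [180.0, -0.0, 75.0]
force: [-0.6, -0.3, 1.7]
gripper_width: 44.9
gripper_force: 15.0
t 10.2 pos [606.8 182.3  30.7] rot [ 1.800e+02 -1.000e-02  7.502e+01] w 44.9 gf 15.0 F [-0.6 -0.3  1.7]
units dx -1.650 dy -4.852 dz 0.023 spin -3.572
```

```bash
python3 -m jog '{"jaw":[40,40,40,40,40,40,40,40,40,40],"slide":[[0,0,-0.3],[0,0,-0.6],[0,0,-0.7],[0,0,-0.4],[-0.2,-0.4,0],[-0.3,-0.8,0],[-0.3,-0.9,0],[-0.3,-0.9,0],[-0.3,-0.9,0],[-0.2,-0.6,0]],"spin":[0,0,0,0,0,0,0,0,0,0]}' && python3 -m jog '{"jaw":[40,40,40,40,40,40,40,40],"slide":[[-0.05,-0.3,0],[0,-0.05,0],[0,0,0],[0,0,0],[0,0,0],[0,0,0],[0,0,0],[0,0,0]],"spin":[0,-0.5,-0.8,-0.8,-0.8,-0.5,-0.17,0]}'; python3 go.py 453.4 172.1 30.8 103.6
```

```text
time_s: 11.2
ee_pos: [461.7, 170.5, 90.6]
ee_rot: [-179.9, 0.0, 75.0]
force: [1.1, -0.6, -0.3]
gripper_width: 44.8
gripper_force: 15.0
time_s: 12.0
ee_pos: [454.0, 172.3, 90.6]
ee_rot: [180.0, -0.0, 103.5]
force: [0.1, 0.3, -1.0]
gripper_width: 45.2
gripper_force: 15.0
t 12.0 pos [454.  172.3  90.6] rot [ 1.7996e+02 -1.0000e-02  1.0354e+02] w 45.2 gf 15.0 F [ 0.1  0.3 -1. ]
units dx -0.001 dy -0.019 dz 1.994 spin -0.008
```

```bash
python3 -m jog '{"jaw":[40,40,40,40,40,50,65,80,91,91],"slide":[[0,0,0.6],[0,0,0.7],[0,0,0.5],[0,0,0.19],[0,0,0],[0,0,0],[0,0,0],[0,0,0],[0,0,0],[0,0,0]],"spin":[0,0,0,0,0,0,0,0,0,0]}' && python3 -m jog '{"jaw":[91,91,91,91,91,91],"slide":[[0,0,-0.4],[0,0,-0.8],[0,0,-0.9],[0,0,-1],[0,0,-1],[0,0,-0.7]],"spin":[0,0,0,0,0,0]}'; python3 go.py 345 172 160
```

```text
time_s: 13.0
ee_pos: [453.5, 172.1, 31.0]
ee_rot: [180.0, -0.0, 103.6]
force: [0.3, -0.2, -0.6]
gripper_width: 79.0
gripper_force: 0.0
time_s: 13.6
ee_pos: [453.9, 172.3, 177.0]
ee_rot: [179.8, -0.0, 103.6]
force: [-0.4, 0.1, -0.1]
gripper_width: 91.0
gripper_force: 0.0
t 13.6 pos [453.9 172.3 177. ] rot [ 1.7985e+02 -2.0000e-02  1.0358e+02] w 91.0 gf 0.0 F [-0.4  0.1 -0.1]
units dx 0.844 dy -3.531 dz 0.566 spin -0.000
```

```bash
python3 -m jog '{"jaw":[91,91,91,91,91,91,91],"slide":[[-0.1,-0.4,0],[-0.25,-0.8,0],[-0.3,-0.9,0],[-0.3,-0.9,0],[-0.3,-0.8,0],[-0.2,-0.45,0],[0,0,0]],"spin":[0,0,0,0,0,0,0]}' && python3 -m jog '{"jaw":[91,91,91,91,91,91,91,91,91,91],"slide":[[0,0,0],[0,0,0],[0,0,0],[0,0,0],[0,0,0],[0,0,0],[0,0,0],[0,0,0],[0,0,0],[0,0,0]],"spin":[1,1,1,1,1,1,1,1,1,1]}'  && python3 -m jog '{"jaw":[91,91],"slide":[[0,0,0],[0,0,0]],"spin":[0.34,0]}'; python3 go.py 345 -260 177 20.9
python3 - <<'E'
from m import *
np.set_printoptions(precision=1,suppress=True)
t=grab('top','1');H,S,V,g=masks(t)
# timer sides: dark shadow/outline; mean brightness profile across each candidate axis
c=np.array([471.7,-398.9]);G=cv2.GaussianBlur(g.astype(np.float32),(0,0),.5)
for a in(20.9,110.9):
    d=np.array([np.cos(np.radians(a)),np.sin(np.radians(a))]);n=np.array([-d[1],d[0]])
    r=np.arange(-42,43,3.);pr=[]
    for x in r:
        P=[np.r_[c+x*d+y*n,24] for y in np.arange(-22,23,4)];uv=proj('top',P).astype(np.float32)
        pr.append(cv2.remap(G,uv[:,0].copy(),uv[:,1].copy(),cv2.INTER_LINEAR).mean())
    print(a,np.c_[r,pr].T)
# carton on oblong
w=((H>95)&(H<125)&(S>70));w[:, :195]=0;w[:,240:]=0;w[:218]=0;w[255:]=0
print('carton',w.sum(),rect('top',edge(w.astype(np.uint8)),45))
m=comp((g<116)|(S>90),(206,203));print('square',rect('top',edge(m),5))
m=comp((g<116)|(S>90),(228,236));print('oblong',rect('top',edge(m),5))
y=comp((H>20)&(H<35)&(S>150),(150,233));print('lid',circ('top',edge(y),72))
E
```

```text
time_s: 14.3
ee_pos: [337.5, 98.8, 174.1]
ee_rot: [-179.9, 0.0, 103.5]
force: [0.3, 0.5, -0.2]
gripper_width: 91.5
gripper_force: 0.0
time_s: 15.3
ee_pos: [340.8, 100.4, 174.6]
ee_rot: [-180.0, -0.0, 23.3]
force: [-0.3, -0.7, -0.1]
gripper_width: 91.4
gripper_force: 0.0
time_s: 15.5
ee_pos: [340.7, 100.3, 174.6]
ee_rot: [-180.0, -0.0, 20.9]
force: [-0.1, -0.1, 0.2]
gripper_width: 91.0
gripper_force: 0.0
t 15.5 pos [340.7 100.3 174.6] rot [-1.7999e+02 -2.0000e-02  2.0880e+01] w 91.0 gf 0.0 F [-0.1 -0.1  0.2]
units dx -4.146 dy 11.274 dz -0.080 spin -0.002
20.9 [[-42.  -39.  -36.  -33.  -30.  -27.  -24.  -21.  -18.  -15.  -12.   -9.
   -6.   -3.    0.    3.    6.    9.   12.   15.   18.   21.   24.   27.
   30.   33.   36.   39.   42. ]
 [ 86.9  91.3  91.5  93.1 107.9 131.9 136.8 128.5 111.4  96.4  95.1 110.3
  130.4 138.7 134.4 125.5 118.3 109.8 100.7  97.6 101.6 112.2 122.9 122.8
  104.5  82.3  83.9  91.4  90.6]]
110.9 [[-42.  -39.  -36.  -33.  -30.  -27.  -24.  -21.  -18.  -15.  -12.   -9.
   -6.   -3.    0.    3.    6.    9.   12.   15.   18.   21.   24.   27.
   30.   33.   36.   39.   42. ]
 [ 84.9  90.4  92.5  93.3 100.1 117.1 125.6 120.5 112.6 110.1 110.9 112.7
  114.  116.2 115.2 113.5 112.5 118.1 115.1 111.1 112.5 119.6 125.7 119.8
   85.6  63.5  76.5  91.6  92. ]]
carton 105 [453.3 174.   48.7  82.2 103.1]
square [603.9 188.   92.8  94.8 169.4]
oblong [453.2 172.   77.  122.8 103.7]
lid [458.4 352.5  64.2 226. ]
```

```bash
python3 -m jog '{"jaw":[91,91,91,91,91,91,91,91,91,91],"slide":[[-0.16,0.4,0],[-0.3,0.8,0],[-0.35,0.95,0],[-0.35,0.95,0],[-0.35,0.95,0],[-0.35,0.95,0],[-0.35,0.95,0],[-0.35,0.95,0],[-0.35,0.95,0],[-0.35,0.95,0]],"spin":[0,0,0,0,0,0,0,0,0,0]}' && python3 -m jog '{"jaw":[91,91,91,91],"slide":[[-0.35,0.95,0],[-0.35,0.95,0],[-0.2,0.6,0],[0,0,0]],"spin":[0,0,0,0]}'; python3 go.py 472 -399 120 20.9
```

```text
time_s: 16.55
ee_pos: [342.7, -183.2, 174.7]
ee_rot: [180.0, -0.0, 20.9]
force: [0.6, -0.1, 0.9]
gripper_width: 91.1
gripper_force: 0.0
time_s: 16.95
ee_pos: [344.6, -263.7, 174.6]
ee_rot: [179.9, -0.0, 20.8]
force: [0.4, 0.6, 0.1]
gripper_width: 90.9
gripper_force: 0.0
t 16.9 pos [ 344.6 -263.7  174.6] rot [ 1.7994e+02 -2.0000e-02  2.0760e+01] w 90.9 gf 0.0 F [0.4 0.6 0.1]
units dx 2.371 dy 5.723 dz 1.820 spin -0.017
```

```bash
python3 -m jog '{"jaw":[91,91,91,91,91,91,91,91],"slide":[[0.2,0.5,0.2],[0.35,0.85,0.3],[0.4,0.95,0.3],[0.4,0.95,0.3],[0.4,0.95,0.3],[0.35,0.9,0.3],[0.27,0.62,0.12],[0,0,0]],"spin":[0,0,0,0,0,0,0,0]}'; python3 go.py 472 -399 27 20.9
```

```text
time_s: 17.75
ee_pos: [473.1, -396.9, 118.8]
ee_rot: [-180.0, -0.0, 20.9]
force: [-0.7, -0.0, 0.5]
gripper_width: 91.1
gripper_force: 0.0
t 17.8 pos [ 473.1 -396.9  118.8] rot [-1.7998e+02 -1.0000e-02  2.0920e+01] w 91.1 gf 0.0 F [-0.7 -0.   0.5]
units dx -0.061 dy 0.053 dz 3.061 spin 0.003
```

```bash
python3 go.py 472 -399 27 20.9
```

```text
t 17.8 pos [ 473.1 -396.9  118.8] rot [-1.7998e+02 -1.0000e-02  2.0920e+01] w 91.1 gf 0.0 F [-0.7 -0.   0.5]
units dx -0.061 dy 0.053 dz 3.061 spin 0.003
```

```bash
python3 -m jog '{"jaw":[91,91,91,91,91,91,91],"slide":[[-0.05,0.05,0.6],[0,0,0.8],[0,0,0.7],[0,0,0.5],[0,0,0.3],[0,0,0.14],[0,0,0]],"spin":[0,0,0,0,0,0,0]}' && python3 -m jog '{"jaw":[80,70,62,57,56,56,56,56,56,56],"slide":[[0,0,0],[0,0,0],[0,0,0],[0,0,0],[0,0,0],[0,0,0],[0,0,0],[0,0,0],[0,0,0],[0,0,0]],"spin":[0,0,0,0,0,0,0,0,0,0]}' 15; python3 go.py 472 -399 27 20.9
```

```text
time_s: 18.45
ee_pos: [470.4, -397.8, 29.1]
ee_rot: [-180.0, 0.0, 20.9]
force: [-0.5, -0.4, 0.6]
gripper_width: 90.8
gripper_force: 0.0
time_s: 19.45
ee_pos: [470.7, -398.5, 29.4]
ee_rot: [180.0, -0.0, 20.9]
force: [-0.8, 0.3, 4.8]
gripper_width: 61.7
gripper_force: 15.0
t 19.4 pos [ 470.7 -398.5   29.4] rot [ 1.7997e+02 -2.0000e-02  2.0870e+01] w 61.7 gf 15.0 F [-0.8  0.3  4.8]
units dx 0.035 dy 0.032 dz 0.080 spin -0.004
```

```bash
python3 -m jog '{"jaw":[56,56,56,56,56,56,56,56,56,56],"slide":[[0,0,-0.3],[0,0,-0.7],[0,0,-0.9],[0,0,-0.9],[0,0,-0.9],[0,0,-0.8],[0,0,-0.4],[-0.15,-0.4,0],[-0.35,-0.85,0],[-0.38,-0.9,0]],"spin":[0,0,0,0,0,0,0,0,0,0]}' && python3 -m jog '{"jaw":[56,56,56,56,56,56],"slide":[[-0.38,-0.9,0],[-0.38,-0.9,0],[-0.38,-0.9,0],[-0.3,-0.7,0],[-0.05,-0.2,0],[0,0,0]],"spin":[0,0,0,0,0,0]}'; python3 go.py 342 180 180 20.9
```

```text
time_s: 20.45
ee_pos: [422.1, -346.7, 175.0]
ee_rot: [-179.9, 0.0, 20.9]
force: [0.2, 0.1, -0.1]
gripper_width: 61.9
gripper_force: 15.0
time_s: 21.05
ee_pos: [342.5, -262.1, 175.9]
ee_rot: [-180.0, -0.0, 20.9]
force: [0.7, 0.2, -1.1]
gripper_width: 61.8
gripper_force: 15.0
t 21.1 pos [ 342.5 -262.1  175.9] rot [-1.800e+02 -1.000e-02  2.088e+01] w 61.8 gf 15.0 F [ 0.7  0.2 -1.1]
units dx 5.238 dy -13.775 dz -0.135 spin -0.003
```

```bash
python3 -m jog '{"jaw":[56,56,56,56,56,56,56,56,56,56],"slide":[[0.15,-0.4,0],[0.3,-0.8,0],[0.36,-0.95,0],[0.36,-0.95,0],[0.36,-0.95,0],[0.36,-0.95,0],[0.36,-0.95,0],[0.36,-0.95,0],[0.36,-0.95,0],[0.36,-0.95,0]],"spin":[0,0,0,0,0,0,0,0,0,0]}' && python3 -m jog '{"jaw":[56,56,56,56,56,56,56],"slide":[[0.36,-0.95,0],[0.36,-0.95,0],[0.36,-0.95,0],[0.36,-0.95,0],[0.34,-0.8,0],[0.1,-0.4,0],[0,0,0]],"spin":[0,0,0,0,0,0,0]}' && python3 -m jog '{"jaw":[56,56,56,56,56,56,56,56,56,56],"slide":[[0,0,0],[0,0,0],[0,0,0],[0,0,0],[0,0,0],[0,0,0],[0,0,0],[0,0,0],[0,0,0],[0,0,0]],"spin":[-0.4,-0.8,-0.9,-0.9,-0.9,-0.9,-0.9,-0.9,-0.7,-0.01]}'; python3 go.py 604 188.2 100 79.4
python3 - <<'E'
from m import *
np.set_printoptions(precision=1,suppress=True)
t=grab('top','2');H,S,V,g=masks(t);print(g[189:193,198:212:3])
m=comp((g<116)&(np.mgrid[:384,:512][0]<214),(206,192));print('square',m.sum(),rect('top',edge(m),5))
E
```

```text
time_s: 22.05
ee_pos: [342.6, 21.5, 176.1]
ee_rot: [-180.0, -0.0, 20.9]
force: [-0.1, -0.3, -0.1]
gripper_width: 61.9
gripper_force: 15.0
time_s: 22.75
ee_pos: [341.7, 182.0, 175.9]
ee_rot: [-180.0, -0.0, 21.0]
force: [0.0, -0.5, -0.9]
gripper_width: 61.7
gripper_force: 15.0
time_s: 23.75
ee_pos: [341.5, 179.6, 176.0]
ee_rot: [-180.0, 0.0, 79.3]
force: [0.3, 0.4, -0.3]
gripper_width: 61.6
gripper_force: 15.0
t 23.8 pos [341.5 179.6 176. ] rot [-1.7999e+02  1.0000e-02  7.9290e+01] w 61.6 gf 15.0 F [ 0.3  0.4 -0.3]
units dx 1.908 dy 8.546 dz 2.532 spin -0.014
[[94 94 96 96 95]
 [95 95 92 94 93]
 [93 93 94 96 95]
 [95 95 96 94 95]]
square 664 [603.9 188.   92.8  94.8 169.4]
```

```bash
python3 -m jog '{"jaw":[56,56,56,56,56,56,56,56,56,56],"slide":[[0.1,0.4,0],[0.2,0.8,0],[0.2,0.95,0],[0.2,0.95,0],[0.2,0.95,0],[0.2,0.95,0],[0.2,0.95,0],[0.2,0.95,0],[0.2,0.9,0.2],[0.15,0.55,0.5]],"spin":[0,0,0,0,0,0,0,0,0,0]}' && python3 -m jog '{"jaw":[56,56,56,56,56],"slide":[[0.06,0.2,0.8],[0,0,0.7],[0,0,0.4],[0,0,0],[0,0,0]],"spin":[0,0,0,0,0]}' ; python3 go.py 604 188.2 30 79.4
```

```text
time_s: 24.8
ee_pos: [601.8, 188.1, 155.5]
ee_rot: [179.7, -0.1, 79.2]
force: [-0.3, -0.5, 0.1]
gripper_width: 62.3
gripper_force: 15.0
time_s: 25.3
ee_pos: [604.6, 189.0, 98.5]
ee_rot: [179.9, -0.0, 79.3]
force: [-0.2, 0.4, -0.4]
gripper_width: 62.3
gripper_force: 15.0
t 25.3 pos [604.6 189.   98.5] rot [ 1.7995e+02 -3.0000e-02  7.9320e+01] w 62.3 gf 15.0 F [-0.2  0.4 -0.4]
units dx -0.029 dy -0.014 dz 2.283 spin -0.010
```

```bash
python3 -m jog '{"jaw":[56,56,56,56,56,65,75,85,91,91],"slide":[[-0.02,-0.01,0.7],[0,0,0.7],[0,0,0.6],[0,0,0.3],[0,0,0],[0,0,0],[0,0,0],[0,0,0],[0,0,0],[0,0,0]],"spin":[0,0,0,0,0,0,0,0,0,0]}' && python3 -m jog '{"jaw":[91,91,91,91,91,91,91],"slide":[[0,0,-0.4],[0,0,-0.8],[0,0,-0.9],[0,0,-1],[0,0,-1],[0,0,-0.6],[0,0,0]],"spin":[0,0,0,0,0,0,0]}'; python3 go.py 480 210 172 165.4
```

```text
time_s: 26.3
ee_pos: [603.6, 188.5, 29.3]
ee_rot: [180.0, -0.0, 79.3]
force: [-0.0, -0.2, 0.2]
gripper_width: 90.6
gripper_force: 0.0
time_s: 27.0
ee_pos: [605.3, 189.0, 174.2]
ee_rot: [179.6, -0.2, 79.3]
force: [-0.5, 0.6, 0.2]
gripper_width: 90.9
gripper_force: 0.0
t 27.0 pos [605.3 189.  174.2] rot [179.61  -0.21  79.34] w 90.9 gf 0.0 F [-0.5  0.6  0.2]
units dx -0.083 dy -4.234 dz 0.074 spin -10.757
```

```bash
python3 -m jog '{"jaw":[91,91,91,91,91,91,91],"slide":[[0,-0.4,0],[0,-0.8,0],[0,-0.9,0],[0,-0.9,0],[0,-0.8,0],[0,-0.4,0],[0,0,0]],"spin":[0,0,0,0,0,0,0]}' && python3 -m jog '{"jaw":[91,91,91,91,91,91,91,91,91,91],"slide":[[0,0,0],[0,0,0],[0,0,0],[0,0,0],[0,0,0],[0,0,0],[0,0,0],[0,0,0],[0,0,0],[0,0,0]],"spin":[-1,-1,-1,-1,-1,-1,-1,-1,-1,-1]}'  && python3 -m jog '{"jaw":[91,91],"slide":[[0,0,0],[0,0,0]],"spin":[-0.76,0]}'; python3 go.py 459 354 160 165.4
python3 - <<'E'
from m import *
np.set_printoptions(precision=1,suppress=True)
t=grab('top','3');s=grab('scene','3')
a=crop(t,130,165,250,260,4);b=crop(s,180,225,310,350,3)
c=np.zeros((380,800,3),np.uint8);c[:380,:480]=a;b=b[:, :320];c[:b.shape[0],480:480+b.shape[1]]=b[:380];cv2.imwrite('pics/v3.png',c)
E
```

```text
time_s: 27.7
ee_pos: [477.5, 211.6, 169.2]
ee_rot: [-179.9, 0.1, 79.4]
force: [0.4, 0.2, 1.1]
gripper_width: 91.0
gripper_force: 0.0
time_s: 28.7
ee_pos: [480.7, 211.5, 169.5]
ee_rot: [-180.0, 0.0, 159.6]
force: [-0.9, 0.7, -0.6]
gripper_width: 90.9
gripper_force: 0.0
time_s: 28.9
ee_pos: [480.5, 211.5, 169.5]
ee_rot: [-180.0, 0.0, 165.4]
force: [-0.0, 0.3, 0.1]
gripper_width: 91.0
gripper_force: 0.0
t 28.9 pos [480.5 211.5 169.5] rot [-179.99    0.    165.38] w 91.0 gf 0.0 F [-0.   0.3  0.1]
units dx 1.893 dy 4.414 dz 0.317 spin -0.003
```

View pics/v3.png

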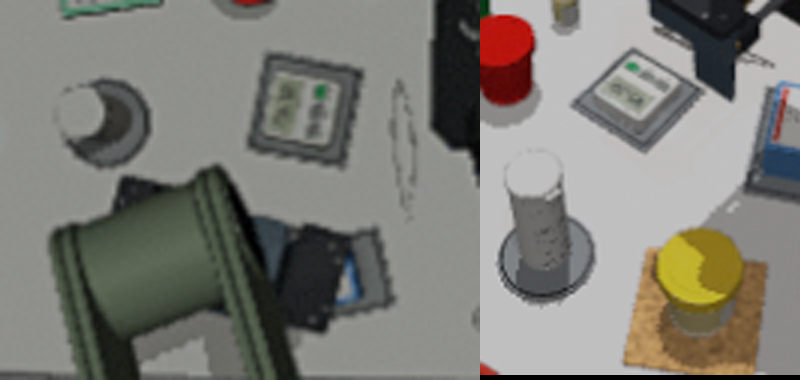

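The timer sits centred and squared on the square plate (top crop about 305,110). The cup stands upright on the mat and the vial is still on its plate.

```bash
python3 -m jog '{"jaw":[91,91,91,91,91,91,91],"slide":[[0.15,0.4,0],[0.3,0.8,0],[0.4,0.95,0],[0.4,0.95,0],[0.4,0.85,0.1],[0.2,0.4,0.1],[0.04,0.06,0.1]],"spin":[0,0,0,0,0,0,0]}' && python3 -m jog '{"jaw":[91,91],"slide":[[0,0,0],[0,0,0]],"spin":[0,0]}'; python3 go.py 459 354.3 43 165.4
```

```text
time_s: 29.7
ee_pos: [457.6, 355.6, 160.6]
ee_rot: [180.0, -0.0, 165.5]
force: [0.2, 0.0, -0.3]
gripper_width: 91.0
gripper_force: 0.0
time_s: 29.9
ee_pos: [458.2, 353.0, 160.9]
ee_rot: [-180.0, -0.0, 165.4]
force: [0.1, -0.0, -0.2]
gripper_width: 90.9
gripper_force: 0.0
t 29.9 pos [458.2 353.  160.9] rot [-1.7995e+02 -1.0000e-02  1.6537e+02] w 90.9 gf 0.0 F [ 0.1 -0.  -0.2]
units dx -0.016 dy 0.049 dz 3.931 spin -0.004
```

```bash
python3 -m jog '{"jaw":[91,91,91,91,91,91,91],"slide":[[0,0.04,0.8],[0,0,0.9],[0,0,0.8],[0,0,0.7],[0,0,0.5],[0,0,0.2],[0,0,0]],"spin":[0,0,0,0,0,0,0]}' && python3 -m jog '{"jaw":[75,65,58,55,55,55,55,55,55],"slide":[[0,0,0],[0,0,0],[0,0,0],[0,0,0],[0,0,0],[0,0,0],[0,0,0],[0,0,0],[0,0,0]],"spin":[0,0,0,0,0,0,0,0,0]}' 15; python3 go.py 342 180 190
```

```text
time_s: 30.6
ee_pos: [458.5, 354.2, 43.7]
ee_rot: [-179.9, -0.0, 165.4]
force: [-0.6, 1.0, -0.3]
gripper_width: 90.9
gripper_force: 0.0
time_s: 31.5
ee_pos: [458.6, 355.3, 44.6]
ee_rot: [180.0, 0.0, 165.4]
force: [-0.7, -1.0, 5.8]
gripper_width: 59.4
gripper_force: 15.0
t 31.5 pos [458.6 355.3  44.6] rot [1.7997e+02 2.0000e-02 1.6543e+02] w 59.4 gf 15.0 F [-0.7 -1.   5.8]
units dx 2.290 dy -6.634 dz -4.848 spin -0.000
```

```bash
python3 -m jog '{"jaw":[55,55,55,55,55,55,55],"slide":[[0,0,-0.3],[0,0,-0.7],[0,0,-0.9],[0,0,-0.9],[0,0,-0.9],[0,0,-0.7],[0,0,-0.3]],"spin":[0,0,0,0,0,0,0]}' && python3 -m jog '{"jaw":[55,55,55,55,55,55,55,55,55,55],"slide":[[0.15,-0.4,0],[0.28,-0.8,0],[0.33,-0.95,0],[0.33,-0.95,0],[0.33,-0.95,0],[0.33,-0.95,0],[0.3,-0.85,0],[0.2,-0.55,0],[0.04,-0.23,0],[0,0,0]],"spin":[0,0,0,0,0,0,0,0,0,0]}'; python3 go.py 342 -260 180
```

```text
time_s: 32.2
ee_pos: [459.1, 355.8, 187.4]
ee_rot: [179.8, 0.1, 165.4]
force: [1.0, 1.0, -0.4]
gripper_width: 59.9
gripper_force: 15.0
time_s: 33.2
ee_pos: [341.5, 179.5, 184.8]
ee_rot: [180.0, -0.0, 165.4]
force: [0.1, 0.5, -0.6]
gripper_width: 59.7
gripper_force: 15.0
t 33.2 pos [341.5 179.5 184.8] rot [ 1.8000e+02 -1.0000e-02  1.6537e+02] w 59.7 gf 15.0 F [ 0.1  0.5 -0.6]
units dx -3.714 dy -14.170 dz 0.159 spin -0.000
```

```bash
python3 -m jog '{"jaw":[55,55,55,55,55,55,55,55,55,55],"slide":[[-0.1,-0.4,0],[-0.2,-0.8,0],[-0.25,-0.95,0],[-0.25,-0.95,0],[-0.25,-0.95,0],[-0.25,-0.95,0],[-0.25,-0.95,0],[-0.25,-0.95,0],[-0.25,-0.95,0],[-0.25,-0.95,0]],"spin":[0,0,0,0,0,0,0,0,0,0]}' && python3 -m jog '{"jaw":[55,55,55,55,55,55,55],"slide":[[-0.25,-0.95,0],[-0.25,-0.95,0],[-0.25,-0.95,0],[-0.25,-0.95,0],[-0.25,-0.95,0],[-0.16,-0.6,0],[0,0,0]],"spin":[0,0,0,0,0,0,0]}'; python3 go.py 471.4 -400 100
python3 - <<'E'
from m import *
np.set_printoptions(precision=1,suppress=True)
t=grab('top','4');H,S,V,g=masks(t);s=grab('scene','4');g2=masks(s)[3]
m=comp(g<116,(373,231));print('large',m.sum(),circ('top',edge(m),5))
m=comp(g2<155,(338,168));print('large sc',m.sum(),circ('scene',edge(m),5))
E
```

```text
time_s: 34.2
ee_pos: [342.7, -94.6, 185.1]
ee_rot: [180.0, 0.0, 165.4]
force: [0.5, 0.2, -1.8]
gripper_width: 59.6
gripper_force: 15.0
time_s: 34.9
ee_pos: [343.4, -261.5, 184.8]
ee_rot: [-180.0, 0.0, 165.3]
force: [0.5, -0.6, -1.1]
gripper_width: 59.8
gripper_force: 15.0
t 34.9 pos [ 343.4 -261.5  184.8] rot [-1.7996e+02  3.0000e-02  1.6529e+02] w 59.8 gf 15.0 F [ 0.5 -0.6 -1.1]
units dx -5.299 dy -3.382 dz 2.826 spin -0.000
large 777 [ 471.3 -400.1  110.4  357. ]
large sc 404 [ 473.1 -397.6  114.3  202. ]
```

```bash
python3 -m jog '{"jaw":[55,55,55,55,55,55,55,55,55],"slide":[[-0.4,-0.26,0],[-0.8,-0.51,0.2],[-0.95,-0.6,0.3],[-0.95,-0.6,0.4],[-0.95,-0.6,0.5],[-0.8,-0.5,0.5],[-0.4,-0.26,0.5],[-0.05,-0.05,0.4],[0,0,0]],"spin":[0,0,0,0,0,0,0,0,0]}'; python3 -m jog '{"jaw":[55],"slide":[[0,0,0]],"spin":[0]}'; python3 go.py 471.4 -399.9 44.5
```

```text
time_s: 35.9
ee_pos: [470.5, -395.7, 98.7]
ee_rot: [179.9, -0.2, 165.5]
force: [-0.2, -0.4, -0.2]
gripper_width: 59.5
gripper_force: 15.0
time_s: 36.0
ee_pos: [470.8, -396.1, 101.0]
ee_rot: [180.0, -0.1, 165.5]
force: [-0.1, -0.4, -0.0]
gripper_width: 59.7
gripper_force: 15.0
t 36.0 pos [ 470.8 -396.1  101. ] rot [ 1.7996e+02 -5.0000e-02  1.6546e+02] w 59.7 gf 15.0 F [-0.1 -0.4 -0. ]
units dx -0.051 dy -0.116 dz 1.884 spin -0.000
```

```bash
python3 -m jog '{"jaw":[55,55,55,55,55],"slide":[[-0.04,-0.08,0.6],[0,0,0.6],[0,0,0.3],[0,0,0],[0,0,0]],"spin":[0,0,0,0,0]}'; python3 go.py 471.4 -399.9 44.5
```

```text
time_s: 36.5
ee_pos: [472.0, -399.7, 57.0]
ee_rot: [-180.0, 0.1, 165.4]
force: [0.2, -0.0, -1.6]
gripper_width: 59.8
gripper_force: 15.0
t 36.5 pos [ 472.  -399.7   57. ] rot [-1.7997e+02  8.0000e-02  1.6543e+02] w 59.8 gf 15.0 F [ 0.2 -0.  -1.6]
units dx 0.017 dy -0.010 dz 0.418 spin -0.000
```

```bash
python3 -m jog '{"jaw":[55,55,55,55,65,80,91,91],"slide":[[0,0,0.2],[0,0,0.2],[0,0,0.03],[0,0,0],[0,0,0],[0,0,0],[0,0,0],[0,0,0]],"spin":[0,0,0,0,0,0,0,0]}' && python3 -m jog '{"jaw":[91,91,91,91,91,91,91],"slide":[[0,0,-0.4],[0,0,-0.8],[0,0,-0.9],[0,0,-1],[0,0,-1],[0,0,-0.5],[0,0,0]],"spin":[0,0,0,0,0,0,0]}' && python3 -m jog '{"jaw":[91,91,91,91,91,91,91,91],"slide":[[0.4,0.26,0],[0.8,0.5,0],[0.95,0.6,0],[0.95,0.6,0],[0.95,0.6,0],[0.8,0.5,0],[0.4,0.26,0],[0,0,0]],"spin":[0,0,0,0,0,0,0,0]}'
python3 - <<'E'
from m import *
np.set_printoptions(precision=1,suppress=True)
t=grab('top','5');s=grab('scene','5');H,S,V,g=masks(t)
y=comp((H>20)&(H<35)&(S>150),(373,228));print('lid',circ('top',edge(y),72))
m=comp((g<116)|(S>90),(359,231));print('large',circ('top',edge(m),5))
m=comp((g<116)|(S>90),(228,236));print('oblong',rect('top',edge(m),5))
w=((H>95)&(H<125)&(S>70));w[:, :195]=0;w[:,240:]=0;w[:218]=0;w[255:]=0
print('carton',w.sum(),rect('top',edge(w.astype(np.uint8)),45))
a=crop(t,130,165,250,260,4);b=crop(t,345,205,405,255,4);d=crop(s,180,225,310,350,2.4)
c=np.zeros((580,800,3),np.uint8);c[:380,:480]=a;c[:200,500:740]=b;c[210:210+d.shape[0],485:485+d.shape[1]]=d
d=crop(s,300,130,370,180,2.8);c[390:390+d.shape[0],:d.shape[1]]=d;cv2.imwrite('pics/v5.png',c)
E
```

```text
time_s: 37.3
ee_pos: [471.6, -399.5, 42.8]
ee_rot: [180.0, -0.0, 165.4]
force: [0.7, 0.2, 0.1]
gripper_width: 86.1
gripper_force: 0.0
time_s: 38.0
ee_pos: [472.9, -400.7, 184.8]
ee_rot: [-179.8, 0.4, 165.4]
force: [0.9, 0.1, -0.1]
gripper_width: 90.9
gripper_force: 0.0
time_s: 38.8
ee_pos: [343.2, -262.5, 180.9]
ee_rot: [180.0, -0.1, 165.4]
force: [-0.0, -0.7, 0.2]
gripper_width: 91.1
gripper_force: 0.0
lid [ 472.5 -397.9   61.6  214. ]
large [ 471.4 -400.1  110.4  357. ]
oblong [453.4 172.1  76.7 122.8 103.7]
carton 106 [453.3 174.   48.7  82.2 103.2]
```

View pics/v5.png

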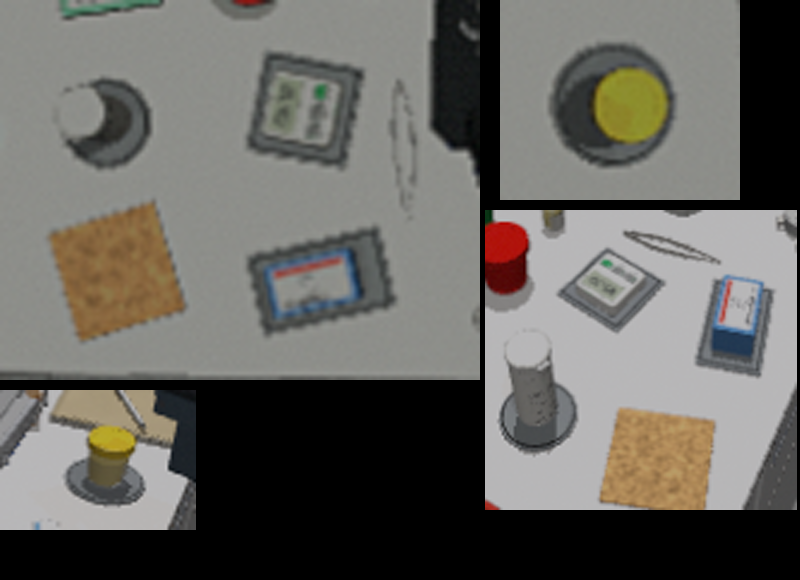

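The view shows everything upright. The cup is centred on the large plate (crop 630,105), the timer on the square plate, the carton lengthwise on the oblong plate (313,283), and the vial on the small plate. The arm is clear of all of them.

```bash
python3 -c "
from workcell import env
print(env.job_done())"
```

```text
the job is handed in; nothing more can be done
None
```

The job is handed in at about 39 s: the cup is on the large round plate, the timer on the square plate, and the carton lengthwise on the oblong plate, each measured or seen to be within about 2.5 mm of centre; the vial was already on the small round plate, so I left it there (about 4–5 mm off centre by the camera), and I saw nothing tip over.

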